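# Proof-pull a bottle stopper

### The arm

A 6-joint arm with a two-finger parallel gripper is mounted at the origin on the work surface. World frame = base frame: x ahead of the robot, y to its left, z up, the work surface at z = 0. Lengths are in m, angles in rad, forces in N, time in s.
With the tool pointing down it reaches from about 0.375 to 0.925 m from the base axis. Payload 5.7 kg.
Tool frame: the origin (TCP) lies between the finger pads; the fingertips stand 14 mm ahead of it and the grasp point (between the pads) lies 5 mm behind it; z points along the fingers, y is the line along which they close (so a half turn about z gives the same grasp; the last joint's range is limited). The gripper opens to 85 mm and grips with 20 to 120 N. Pads are 22 mm wide; open, the fingers measure 114 mm over their backs; the gripper's body (76 mm by 85 mm) begins 54 mm behind the grasp point. The pads swing forward as they close: fully open they stand 13 mm farther back than shut.
Start: joints at [-1.267, 0.359, 1.51, -0, 1.272, -0.115], TCP at [0.244, -0.548, 0.225] pointing down, gripper open.
Joint ranges: [-2.97, 2.97], [-1.01, 2.36], [0.21, 2.38], [-0.96, 4.11], [0.2, 2.71], [-2.98, 2.98]. Speed limits (rad/s): [2.39, 2.39, 3.14, 3.14, 3.14, 3.14].

### API

Orientations are given as [roll, pitch, yaw] about the fixed x, y, z axes, in that order (R = Rz(yaw) Ry(pitch) Rx(roll)).
In Python, from rig import env, grab_frame, camera_model gives the robot as it stands. Calls block until the motion is done:
- env.move_pose(position, orientation): joint-space move of the TCP to a pose.
- env.line_to(position, attitude=None, rate=0.15): straight line of the TCP; attitude=None keeps the orientation; rate is the mean speed in m/s.
- env.move_j(angles): joint-space move.
- env.let_go() and env.close(newtons=None): open the fingers fully, or close them until they stop; newtons is the grip in N (None keeps the last).
- env.hold(seconds).
- env.inverse_kinematics(position, orientation): joint angles nearest the present ones, or None.
- env.get_obs(): the state.
- grab_frame(name): name is "scene" or "top"; returns (picture, depth): 480x640x3 uint8, red, green, blue; 480x640 float32, m along the optical axis (not along the pixel's ray), 0 where there is no reading.
- camera_model(name): a dict with "camera_matrix" (3x3 intrinsics, pixels), "extrinsics" (4x4, takes a point from world to camera coordinates). Camera axes: x right, y up, looking along -z (the intrinsics and any distortion apply to the point x, -y, -z); pixel columns grow to the right and rows downward; lengths in m; the calibration is good to about 2 mm. A picture is of the moment at which its call begins. camera_model takes no time and is no camera call.
A pose or a line that the arm cannot do raises env.Unreachable and nothing moves.
- env.close_job(): hands the job in; it is judged then, once.
The state is a dict: "time_s": time; "qpos": joint angles; "dq": joint speeds; "effort": joint torques, N m; "tcp_pos": TCP position; "orientation": TCP orientation; "ft_force": force on the tool from outside, world axes, zero at the start; "ft_torque": the same for the moment, N m; "gripper_width": opening from 0.0 (shut) to 1.0 (fully open); "gripper_force": force on a finger pad.
Only numpy, scipy, OpenCV 4.12 (cv2) and the standard library are available. Lean on these libraries where they do the work, as an engineer would, in place of code of your own. Each camera call takes 0.05 s, during which the arm holds its last target. There are 200 camera calls.

### The job

Check that the glued red stopper holds: taking the bottle by its red stopper, bring it upright into the fork of the pull tester, with its glass collar under the fork, and pull it straight up by the stopper until the dial pointer stands in the green band (15 N, give or take 3), keeping it there for two seconds and never letting the pointer reach the red marks at 20 N. Then take the bottle out and stand it gently upright in the free place of the green tray, stopper still fully in, without disturbing the two bottles with black stoppers.

Things in the scene. Friction and masses are not known exactly. Their poses are not given: they have to be found in the camera images.
- stopper_mid (a point): Centre of the head of the red stopper, the part to grasp: an upright cylinder 32 mm across and 26 mm tall on top of the amber bottle to be tested. It holds against a pull of about 26 N (dial reading plus the bottle's weight); pulled harder it is drawn out. A grip of 40 N does not slip in the test. z points up along the bottle.
- bottle_mid (a point): Middle of the red-stoppered bottle, on its axis, 107 mm above its foot and 91.5 mm below stopper_mid. Body 62 mm across up to 105 mm, shoulder to 134, neck 26 mm across to 185, with a collar ring 42 mm across from 138 to 146 mm above the foot. 0.26 to 0.42 kg. It starts on a black rubber mat 3 mm thick, about 110 mm beside another bottle.
- stopper (a joint): How far the red stopper is drawn out of the neck, m; 0 is fully in, as it must stay.
- seat (a point): On the work surface (z = 0), below the place in the tester's fork where the bottle's axis belongs. The tester is grey, fixed, turned up to 0.3 rad; the bottle enters from this point's -x side, moving along its +x over the bare table, between two foot rails 12 mm high with inner sides 90 mm apart that run from x = -60 mm. Behind, the housing begins at x = +45 mm.
- fork (a point): Nominal middle of the fork, 160 mm above the seat. Level aluminium plate 8 mm thick; its height is clamped differently each time, underside anywhere from 153 to 165 mm above the table, so the lift at which a collar meets it must be felt. Slot 30 mm wide along x, straight from x = -37 mm to its closed end at +15, flared mouth from -57. Pulled up, it rises on a spring, 5 N per mm.
- pointer (a joint): Angle of the black pointer of the dial, which lies flat on the tester's housing (150 mm tall), rad: 0 at rest, growing clockwise seen from above by 0.1 rad per newton with which the fork is pulled up (within 0.6 N), without delay. Green band 1.2 to 1.8 rad (12 to 18 N); red marks from 2.0 rad (20 N).
- free_place (a point): Centre of the free place on the inner floor of the fixed green tray, 4 mm above the table, where the tested bottle must stand. Tray 130 mm (along this point's x) by 230 mm (y), rim 18 mm above the table, walls 4 mm. The free place is its +y half, 55 mm from the tray's middle; a bottle with a black stopper stands in the -y half.
- waiting_mid (a point): Middle, 107 mm above its foot, of the bottle with a black stopper that waits on the rubber mat: same size and shape as the red-stoppered one. Leave it alone.
- passed_mid (a point): Middle, 107 mm above its foot, of the bottle with a black stopper standing in the green tray: same size and shape. Leave it alone.

How it is judged:
By the outcome, as a careful person would: the job done as asked, in the order asked, and still so for the second after the job is handed in, with the robot touching nothing.
It also fails if it takes over 67 s, if anything falls off the work surface, if the arm or the gripper's body presses on something with over 40 N, if the wrist force passes 120 N, or if a joint passes its speed limit or range.

## Working session

There is one attempt and no reset: what is moved stays moved. The work goes in short steps, each a Python script; the robot and the scene stay as the last script left them, time stands still between calls to the robot, and variables do not carry over. Pictures are saved under pics/ and viewed, at most 10 in all, crops included, and the job is handed in when it is done.

```bash
ls; mkdir -p pics; python3 - <<'E'
from rig import env, grab_frame, camera_model
import cv2, numpy as np
for n in("scene","top"):
    p,d=grab_frame(n); cv2.imwrite(f"pics/{n}0.png",p[:,:,::-1]); np.savez(f"{n}0.npz",p=p,d=d)
    m=camera_model(n); print(n,m)
    E=np.array(m["extrinsics"]); print(-E[:3,:3].T@E[:3,3])
print(env.get_obs())
E
```

```text
pics
scene {'camera_matrix': array([[457.37338024,   0.        , 310.20525118],
       [  0.        , 457.37338024, 244.88339313],
       [  0.        ,   0.        ,   1.        ]]), 'extrinsics': array([[-0.70753633,  0.70660326,  0.01020662,  0.42432216],
       [-0.49435406, -0.50522444,  0.70736294,  0.18104122],
       [ 0.50498159,  0.49543929,  0.70677684, -1.49975412],
       [ 0.        ,  0.        ,  0.        ,  1.        ]])}
[1.14707003 0.53467615 0.92759873]
top {'camera_matrix': array([[547.51509699,   0.        , 321.79685083],
       [  0.        , 547.51509699, 235.54032993],
       [  0.        ,   0.        ,   1.        ]]), 'extrinsics': array([[ 0.00314889, -0.99996844, -0.00729422,  0.01149895],
       [ 0.99087586,  0.00213725,  0.13476078, -0.60744338],
       [-0.13474093, -0.00765202,  0.99085131, -1.13667798],
       [ 0.        ,  0.        ,  0.        ,  1.        ]])}
[0.44870772 0.00409896 1.20822229]
{'time_s': 0.1, 'qpos': array([-1.26707626e+00,  3.59441168e-01,  1.51129867e+00,  1.03215883e-05,
        1.27248672e+00, -1.15104195e-01]), 'dq': array([ 0.00062022, -0.00097095, -0.00412544, -0.0014863 ,  0.00107813,
        0.00023606]), 'effort': array([-4.16224848e-04, -5.28651237e+01, -2.79351479e+01, -1.63532050e-04,
        4.91904473e-03, -2.09027684e-05]), 'tcp_pos': array([ 0.24382521, -0.54756606,  0.22414248]), 'orientation': array([-3.13997070e+00, -1.97449201e-04,  4.18821062e-01]), 'ft_force': array([-0.73860923,  0.14204379,  0.19973962]), 'ft_torque': array([ 0.02084417, -0.00428765, -0.04557467]), 'gripper_force': 0.0, 'gripper_width': 0.9968909186089953}
```

View pics/scene0.png

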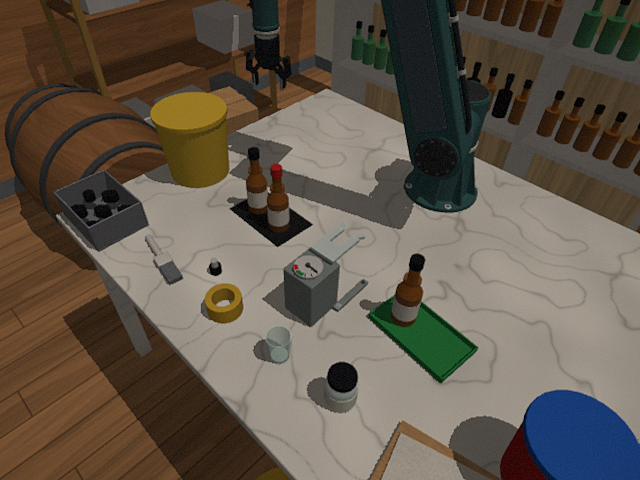

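View pics/top0.png

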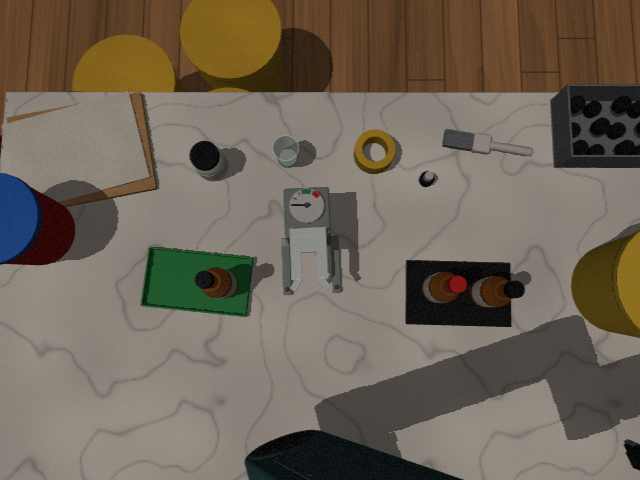

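The scene view shows the red stopper at about (276,170), the tester at (312,285) and the tray at (422,337). In the top view the stopper is at (458,284), the fork slot at (314,270) with its mouth facing the robot, and the free tray half at about (175,278).

```bash
cat > h.py <<'E'
import numpy as np, cv2
from rig import env, grab_frame, camera_model
def cloud(n,d):
    m=camera_model(n);K=m["camera_matrix"];E=m["extrinsics"]
    v,u=np.mgrid[:480,:640]
    c=np.stack([(u-K[0,2])/K[0,0]*d,-(v-K[1,2])/K[1,1]*d,-d],-1)
    return (c-E[:3,3])@E[:3,:3]
def ray(n,u,v,z):
    m=camera_model(n);K=m["camera_matrix"];E=m["extrinsics"]
    r=E[:3,:3].T@np.array([(u-K[0,2])/K[0,0],-(v-K[1,2])/K[1,1],-1]); o=-E[:3,:3].T@E[:3,3]
    return o+r*(z-o[2])/r[2]
def red(p): return (p[...,0]>110)&(p[...,1]<60)&(p[...,2]<70)
E
python3 - <<'E'
from h import *
np.set_printoptions(precision=4,suppress=True)
for n in("top","scene"):
    z=np.load(n+"0.npz");p=z['p'].astype(int);d=z['d'];W=cloud(n,d);H=W[...,2]
    ok=d>0
    print(n,"table z",np.median(H[ok&(abs(H)<.02)]))
    m=red(p)&ok&(H>.17)&(H<.25)
    q=W[m];zt=np.percentile(q[:,2],95);t=q[q[:,2]>zt-.006]
    (c,r)=cv2.minEnclosingCircle(t[:,:2].astype(np.float32));print("red",len(q),zt,c,r,t.mean(0))
    b=(p.max(-1)<60)&ok&(H>.195)&(H<.23)&(W[...,0]>.25)
    k,l,s,cc=cv2.connectedComponentsWithStats(b.astype(np.uint8))
    for i in range(1,k):
        if s[i,4]>40:
            q=W[l==i];(c,r)=cv2.minEnclosingCircle(q[:,:2].astype(np.float32));print("black",s[i],c,r,q[:,2].max())
    g=(p[...,1]>1.5*p[...,0])&(p[...,1]>1.5*p[...,2])&ok&(H<.03)&(H>-.005)&(p[...,1]>50)
    k,l,s,cc=cv2.connectedComponentsWithStats(g.astype(np.uint8))
    q=W[(l==1+np.argmax(s[1:,4]))];print("tray",cv2.minAreaRect(q[:,:2].astype(np.float32)),np.percentile(q[:,2],[5,50,95]))
    f=ok&(H>.145)&(H<.185)&(abs(W[...,1])<.15)&(W[...,0]<.65)&(W[...,0]>.3)&(abs(p[...,0]-p[...,2])<30)
    k,l,s,cc=cv2.connectedComponentsWithStats(f.astype(np.uint8))
    i=1+np.argmax(s[1:,4]);q=W[l==i];print("fork",s[i],q.min(0),q.max(0))
    np.save(n+"_fork.npy",q)
    if n=="top":
        for v in range(222,296,3):
            u=np.where(l[v]==i)[0]
            if len(u):
                segs=np.split(u,np.where(np.diff(u)>1)[0]+1)
                print(v,[(a[0],a[-1],W[v,a[0]][:2].round(4),W[v,a[-1]][:2].round(4)) for a in segs], np.median(H[v,u]).round(4))
E
python3 - <<'E'
import cv2
p=cv2.imread('pics/top0.png')[180:305,265:365];cv2.imwrite('pics/c0.png',cv2.resize(p,None,fx=4.8,fy=4.8,interpolation=2))
E
```

```text
top table z -0.0003858746479705397
red 211 0.21630452853198273 (0.49668872356414795, -0.23435001075267792) 0.015101897530257702 [ 0.4967 -0.2342  0.2138]
black [195 271  19  18 266] (0.5037261843681335, 0.22761070728302002) 0.016020148992538452 0.217901994497155
black [504 281  21  17 285] (0.48684796690940857, -0.337440550327301) 0.016730699688196182 0.21790901228344603
tray ((0.5104666352272034, 0.28605595231056213), (0.22911106050014496, 0.129341721534729), 84.18038177490234) [-0.0005  0.0035  0.017 ]
fork [ 284  205   47   87 2682] [ 0.4842 -0.0038  0.1452] [0.6499 0.0871 0.172 ]
222 [(np.int64(284), np.int64(329), array([0.6199, 0.0867]), array([ 0.6193, -0.0017]))] 0.1496
225 [(np.int64(285), np.int64(329), array([0.6134, 0.0844]), array([ 0.6134, -0.0017]))] 0.1494
228 [(np.int64(285), np.int64(328), array([0.6076, 0.0844]), array([0.6078, 0.0002]))] 0.1631
231 [(np.int64(285), np.int64(309), array([0.6019, 0.0844]), array([0.5993, 0.0368])), (np.int64(311), np.int64(330), array([0.5996, 0.033 ]), array([ 0.6017, -0.0037]))] 0.1645
234 [(np.int64(285), np.int64(321), array([0.
[... 3112 characters left out ...]
9 , 0.002]))] 0.1644
291 [(np.int64(294), np.int64(294), array([0.4842, 0.0645]), array([0.4842, 0.0645]))] 0.166
scene table z 0.002342331418644347
red 57 0.21932836539636305 (0.49615681171417236, -0.23467837274074554) 0.01493874192237854 [ 0.4973 -0.235   0.2171]
black [248 147  12  13 130] (0.48885396122932434, -0.3393928110599518) 0.01817048154771328 0.2187363310105357
black [409 254  16  17 200] (0.5036178827285767, 0.22644595801830292) 0.016354339197278023 0.22023047347526753
tray ((0.5099732279777527, 0.2849771976470947), (0.22910109162330627, 0.1305937021970749), 84.46477508544922) [0.0033 0.0063 0.0196]
fork [ 295  222   70   58 1489] [ 0.4817 -0.0051  0.1452] [0.6498 0.0866 0.1711]
```

View pics/c0.png

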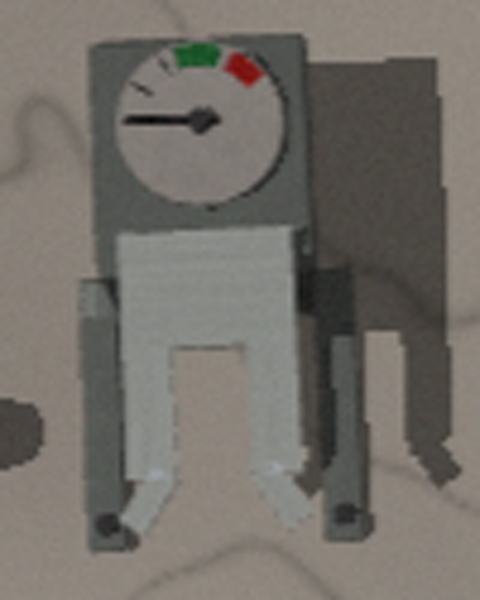

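The crop shows the pointer at rest (pointing left), the green band at the top and the red marks right of it. The slot's closed end is at row ≈345 and the flare starts at ≈475 in the crop, 52 mm apart as specified. All heights and sizes check out, so I'll fit the slot axis and grasp.

```bash
cat > grasp.py <<'E'
from h import *
np.set_printoptions(precision=4,suppress=True)
q=np.load("top_fork.npy"); q=q[(q[:,2]>.16)&(q[:,0]>.509)&(q[:,0]<.556)]
X=[];C=[];Wd=[]
for x in np.arange(.510,.556,.003):
    s=q[abs(q[:,0]-x)<.0025][:,1]; L=s[s>.038];R=s[s<.038]
    X.append(x);C.append([(L.min()+R.max())/2,(L.max()+R.min())/2]);Wd.append(L.min()-R.max())
C=np.array(C);a=np.polyfit(X,C.mean(1),1);print("slope",np.polyfit(X,C[:,0],1),np.polyfit(X,C[:,1],1),a,np.mean(Wd),"y@.544",np.polyval(a,.544))
yaw=0.055
P=[.4967,-.2345]
env.move_pose([*P,.27],[np.pi,0,yaw]);o=env.get_obs();print(o['time_s'],o['tcp_pos'],o['orientation'])
env.line_to([*P,.1965]);env.hold(.2);o=env.get_obs();print(o['time_s'],o['tcp_pos'],o['ft_force'])
env.close(40);env.hold(.3);o=env.get_obs();print(o['time_s'],o['tcp_pos'],o['ft_force'],o['gripper_width'],o['gripper_force'])
p,d=grab_frame("scene");cv2.imwrite("pics/s1.png",p[150:390,150:470,::-1].repeat(2,0).repeat(2,1))
E
python3 grasp.py
```

```text
slope [0.0501 0.0108] [0.0624 0.0044] [0.0563 0.0076] 0.03145059356103812 y@.544 0.038189898164146086
1.6 [ 0.4964 -0.2352  0.2699] [3.1412 0.0003 0.0546]
2.4417 [ 0.4974 -0.2351  0.1977] [ 0.1775 -0.5701 -0.1059]
3.2917 [ 0.497  -0.2348  0.1969] [-1.1139 -0.5969  5.1584] 0.3520272322351947 39.75927472114563
```

View pics/s1.png

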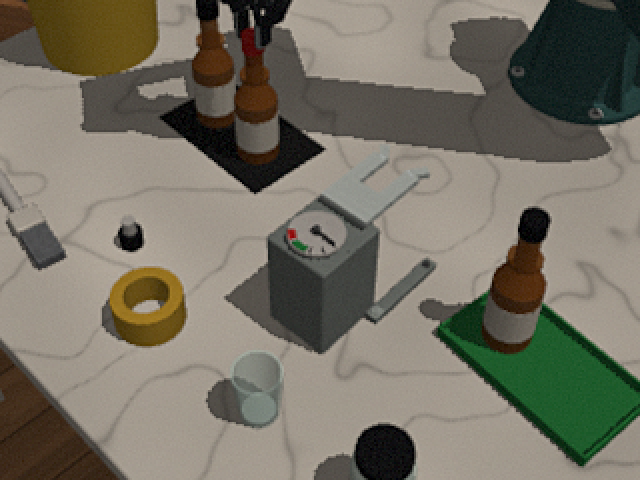

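The picture shows the fingers closed on the red stopper at (252,40), the bottle upright, and the tester undisturbed. Next I lift and move to the tester mouth.

```bash
cat > appr.py <<'E'
from h import *
np.set_printoptions(precision=4,suppress=True)
def sh(t):
    o=env.get_obs();print(t,round(o['time_s'],2),o['tcp_pos'],o['ft_force'],o['ft_torque'],o['gripper_width'])
x,y,_=env.get_obs()['tcp_pos']
env.line_to([.4967,-.2345,.25],rate=.08);env.hold(.2);sh("up")
env.line_to([.4142,.0309,.25],rate=.15);env.hold(.3);sh("at")
env.line_to([.4142,.0309,.198],rate=.08);env.hold(.3);sh("low")
for n in("top","scene"):
    p,d=grab_frame(n);np.savez(n+"1.npz",p=p,d=d)
    if n=="scene":cv2.imwrite("pics/s2.png",p[180:340,240:440,::-1].repeat(3,0).repeat(3,1))
    else: cv2.imwrite("pics/t2.png",p[170:370,220:420,::-1].repeat(3,0).repeat(3,1))
    W=cloud(n,d);m=red(p.astype(int))&(d>0)
    q=W[m&(W[...,2]>.15)];print(n,len(q),q.mean(0) if len(q) else '',q.min(0),q.max(0))
    pp=p.astype(int);H=W[...,2]
    b=(pp[...,0]>1.6*pp[...,2])&(d>0)&(H>.02)&(H<.17)&(abs(W[...,1]-.03)<.06)&(abs(W[...,0]-.414)<.06)
    for z in(.06,.09,.12,.152,.165,.18):
        s=W[b&(abs(H-z)<.008)]
        if len(s)>4: print(z,len(s),s.min(0),s.max(0))
E
python3 appr.py
```

```text
up 4.36 [ 0.4963 -0.2343  0.2493] [-0.8998  0.2702 -3.0244] [-0.0312  0.0301 -0.0461] 0.35352813491095936
at 6.66 [0.4143 0.0307 0.2499] [-0.1968  0.6157 -3.0592] [ 0.0335 -0.0194  0.0303] 0.34998579101662786
low 7.76 [0.4145 0.0309 0.1984] [ 0.1373  0.384  -3.2919] [ 0.0081 -0.0047  0.0562] 0.347112156119697
top 26 [0.6733 0.0253 0.1598] [0.6676 0.0198 0.1574] [0.6787 0.0315 0.1621]
scene 16 [0.6052 0.0245 0.1763] [0.3991 0.0167 0.1592] [0.6777 0.0304 0.2191]
0.09 54 [0.4089 0.0272 0.0861] [0.4453 0.0607 0.0979]
0.12 148 [0.3966 0.0061 0.1124] [0.4413 0.0585 0.128 ]
0.152 107 [0.3973 0.0098 0.145 ] [0.4352 0.0513 0.1594]
0.165 36 [0.4078 0.0205 0.1572] [0.4266 0.0432 0.17  ]
```

View pics/s2.png

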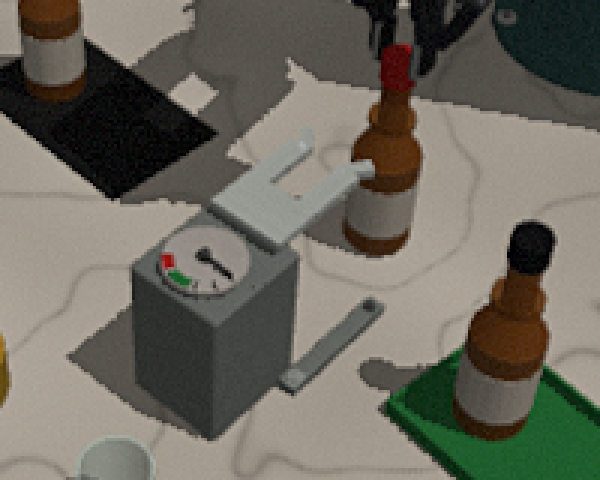

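View pics/t2.png

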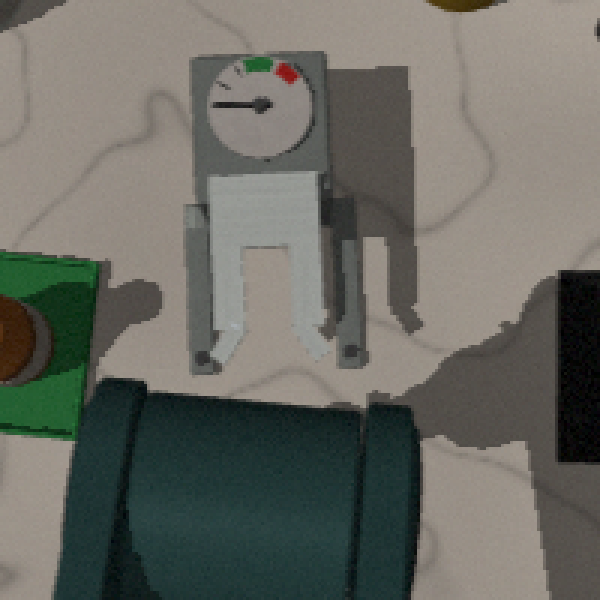

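The scene view shows the bottle hanging upright just short of the fork mouth, lined up with the slot, with the dial visible at (205,260). In the top view the arm is behind the tester and the dial is clear. I'll slide in while watching the side force.

```bash
cat > enter.py <<'E'
from h import *
np.set_printoptions(precision=4,suppress=True)
B=np.array([.544,.0382]);u=np.array([np.cos(.056),np.sin(.056)]);n=np.array([-u[1],u[0]])
f0=env.get_obs()['ft_force'];off=0.
for s in(-.055,-.045,-.036,-.028,-.02,-.012,-.007,-.002):
    q=B+u*s+n*off
    env.line_to([*q,.198],rate=.04);env.hold(.1)
    o=env.get_obs();f=o['ft_force']-f0
    print(s,round(o['time_s'],2),o['tcp_pos'],"along",round(f[:2]@u,2),"side",round(f[:2]@n,2),"z",round(f[2],2),o['ft_torque'])
    if abs(f[:2]@n)>2.5: off+=np.sign(f[:2]@n)*.0007
    if f[:2]@u<-6 or abs(f[:2]@n)>8: print("stop");break
p,d=grab_frame("scene");cv2.imwrite("pics/s3.png",p[180:340,240:440,::-1].repeat(3,0).repeat(3,1))
E
python3 enter.py
```

```text
-0.055 9.98 [0.489  0.0351 0.198 ] along -1.21 side 0.65 z 0.19 [-0.     -0.0425  0.0418]
-0.045 10.48 [0.4988 0.0357 0.1978] along -0.97 side -0.35 z 0.44 [0.0561 0.0098 0.1198]
-0.036 10.96 [0.5078 0.0362 0.1979] along -0.79 side 0.06 z 0.39 [-0.0057  0.0683  0.0234]
-0.028 11.41 [0.5158 0.0367 0.1979] along -1.04 side 0.31 z -0.41 [-0.0198  0.0816 -0.0102]
-0.02 11.86 [0.5239 0.0371 0.1979] along 0.26 side -0.57 z 0.27 [-0.0163  0.094  -0.0321]
-0.012 12.31 [0.5318 0.0375 0.1979] along -1.2 side -0.47 z -1.19 [0.0023 0.0672 0.0254]
-0.007 12.68 [0.537  0.0378 0.198 ] along -1.25 side 0.14 z 0.07 [ 0.0016  0.1619 -0.0056]
-0.002 13.06 [0.542  0.0381 0.198 ] along -1.22 side -0.4 z 0.63 [0.057  0.1274 0.0463]
```

View pics/s3.png

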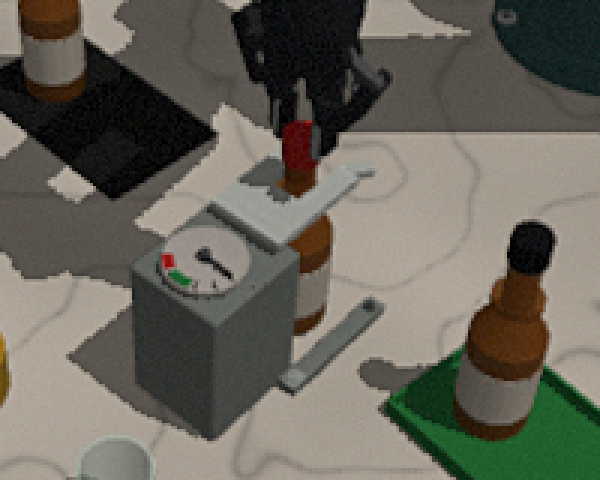

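The bottle is in the slot with its neck at (300,175), collar below the fork and pointer at rest, with no side force. I'll pull up stepwise, reading both the dial and the wrist force.

```bash
cat > pull.py <<'E'
from h import *
hub=ray("top",307.3,205.2,.15)[:2]
def ang():
    p,d=grab_frame("scene");W=cloud("scene",np.full((480,640),1.));m=camera_model("scene");E=m["extrinsics"]
    o=-E[:3,:3].T@E[:3,3];r=W-o;P=o+r*((.15-o[2])/r[...,2])[...,None]
    R=np.linalg.norm(P[...,:2]-hub,axis=-1)
    k=(R>.009)&(R<.022)&(p.max(-1)<90)
    v=(P[k][:,:2]-hub).mean(0)
    return -np.arctan2(v[1],v[0]),k.sum()
def fz():
    v=[]
    for _ in range(6): env.hold(.02);v.append(env.get_obs()['ft_force'][2])
    return np.mean(v)
a0,k=ang();f0=fz();print("rest",a0,k,f0)
read=lambda:((ang()[0]-a0+np.pi)%(2*np.pi)-np.pi)
x,y=.542,.0381
z=.198;ok=False
while z<.218:
    z+=.001 if not ok else .0004
    env.line_to([x,y,z],rate=.02);F=f0-fz();a=read();ok=ok or F>1.5 or a>.12
    o=env.get_obs();print(round(o['time_s'],2),round(z,4),round(o['tcp_pos'][2],4),"F",round(F,2),"ptr",round(a,2),o['gripper_width'].round(3))
    if max(F/10,a)>1.42: break
for _ in range(3 if 1.3<a<1.7 else 0):
    env.hold(.85);print(env.get_obs()['time_s'],"F",f0-fz(),"ptr",read())
E
python3 pull.py
```

```text
rest -3.1009003921258205 36 -3.0304362483775336Traceback (most recent call last):
  File "pull.py", line 21, in <module>
    o=env.get_obs();print(round(o['time_s'],2),round(z,4),round(o['tcp_pos'][2],4),"F",round(F,2),"ptr",round(a,2),o['gripper_width'].round(3))
                                                                                                                   ^^^^^^^^^^^^^^^^^^^^^^^^
AttributeError: 'float' object has no attribute 'round'
```

```bash
python3 - <<'E'
from h import *
print(ray("top",307.3,205.2,.15),ray("scene",308.3,265.7,.15))
print(ray("scene",240+232/3,180+277/3,.15))
p,d=grab_frame("scene");print(p[258:276,300:324].max(-1));print(env.get_obs()['time_s'])
E
```

```text
[0.65274097 0.04095968 0.15      ] [0.64249836 0.03446721 0.15      ]
[0.64220933 0.06327685 0.15      ]
[[155 153 150 151 153 147 150 149 151 149 152 149 148 151 149 151 149 148
  135 103  87  82  47  56]
 [153 150 148 151 151 152 149 150 151 150 149 147 152 149 150 148 150 153
  153 136 114  86  40  48]
 [151 152 150 152 151 152 148 149 151 150 151 151 150 147 146 147 149 148
  153 153 138 113  73  43]
 [152 154 153 151 150 153 150 156 153 155 152 150 152 148 150 149 144 147
  150 149 152 135  94  88]
 [151 152 153 153 153 158 154 120 105 129 160 157 152 149 150 148 146 149
  149 149 155 147 110 103]
 [150 151 149 154 154 146  86  64  42  79 134 156 152 147 152 149 148 147
  148 151 151 150 134  96]
 [151 150 152 156 145  95  21  52  50  64 121 159 152 150 152 153 151 147
  148 148 148 153 146 110]
 [153 153 150 157 138  53  46  28  40  49 110 164 154 154 149 151 151 150
  154 150 149 154 146 119]
 [156 153 154 153 150 115  42   6  23  15  57 123 145 161 154 153 150 150
  151 152 149 155 152 116]
 [157 155 153 153 152 151 124  91  72  56  27  45  84 134 155 151 150 148
  151 153 152 153 146 118]
 [158 155 152 152 152 154 156 144 142 142 126  52  19  72 132 161 155 153
  155 151 150 155 147 110]
 [161 155 155 152 155 150 153 157 158 164 149  68  48  24  67 116 148 158
  156 150 152 151 134  97]
 [138 162 159 156 154 151 152 149 154 156 153 135 120  54  23  33  95 142
  158 153 154 153 123  92]
 [117 146 168 164 157 156 153 151 155 152 156 158 151 120  54   5  17 104
  160 158 157 143 105 100]
 [ 99 110 123 129 147 157 158 155 152 154 154 156 159 153 137 117  16  95
  163 156 140 105  95  97]
 [ 93  92  89 102 127 131 136 156 154 155 145 121 156 160 162 154 123 109
  139 146 110  94 100 100]
 [ 93  94  96 119 136  93 149 156 152 155 133  83 162 157 156 160 158 141
  126 111 100 103  98 102]
 [108 109 119 141  99  94 164 157 158 153 130  57 130 160 160 158 144 120
   96 102  98 101 103  95]]
13.7083
```

```bash
sed -i 's/^hub=.*/hub=ray("scene",307.3,264.8,.157)[:2]/; s/\.15-o\[2\]/.157-o[2]/; s/R>.009)&(R<.022/R>.010)\&(R<.024/; s/\.round(3))/)/; s/^z=.198/z=.199/' pull.py
sed -i 's/^read=/assert abs(a0+np.pi\/2)<.35,a0\nread=/' pull.py; python3 pull.py
```

```text
rest -1.582456969553809 12 -3.1159023895862963
14.26 0.2 0.2 F -0.35 ptr 0.0 0.35234893145565765
14.66 0.201 0.201 F 0.07 ptr 0.0 0.3475941731900694
15.06 0.202 0.202 F -0.51 ptr 0.0 0.3484910044832681
15.46 0.203 0.203 F -0.43 ptr 0.0 0.34739638826836977
15.86 0.204 0.204 F -0.3 ptr 0.0 0.35636394329278115
16.26 0.205 0.205 F -0.01 ptr 0.0 0.3494445234402165
16.66 0.206 0.2057 F 3.5 ptr 0.31 0.34962953292375015
17.06 0.2064 0.2062 F 5.53 ptr 0.52 0.3548659859863297
17.46 0.2068 0.2066 F 7.18 ptr 0.72 0.35369595370083107
17.86 0.2072 0.207 F 8.98 ptr 0.89 0.3511542375656961
18.26 0.2076 0.2074 F 11.2 ptr 1.07 0.3521083316721918
18.66 0.208 0.2078 F 12.71 ptr 1.25 0.3531438154323782
19.06 0.2084 0.2082 F 14.8 ptr 1.44 0.348069845767413
19.9083 F 15.545554051787278 ptr 1.474322955276965
20.9083 F 15.950265717175597 ptr 1.474322955276965
21.9083 F 15.388268323504338 ptr 1.474322955276965
```

The pull was held for 3 s at about 15 N, with dial and wrist force agreeing. Now back down, out and over to the tray.

```bash
cat > out.py <<'E'
from h import *
np.set_printoptions(precision=4,suppress=True)
def sh(t):
    o=env.get_obs();print(t,round(o['time_s'],2),o['tcp_pos'],o['ft_force'],o['gripper_width'])
env.line_to([.542,.0381,.198],rate=.02);env.hold(.1);sh("down")
env.line_to([.4842,.0348,.198],rate=.04);sh("mouth")
env.line_to([.4142,.0309,.198],rate=.08);sh("out")
env.line_to([.4142,.0309,.27],rate=.1)
T=[.5157,.3402]
env.line_to([.43,.34,.27],rate=.15)
env.line_to([*T,.27],rate=.1);env.hold(.3);sh("above")
p,d=grab_frame("scene");cv2.imwrite("pics/s4.png",p[200:400,300:500,::-1].repeat(3,0).repeat(3,1));
E
python3 out.py
```

```text
down 22.82 [0.5424 0.0382 0.1984] [-0.5393  0.0103 -3.3245] 0.3523881700903166
mouth 24.43 [0.4845 0.0348 0.198 ] [-0.0288  0.4019 -2.6488] 0.35065878201369965
out 25.45 [0.415  0.0308 0.1982] [ 0.2921 -0.0976 -2.8337] 0.34982503905224704
above 29.84 [0.5153 0.3403 0.2702] [-0.0206  0.0944 -3.3256] 0.3526018597491405
```

View pics/s4.png

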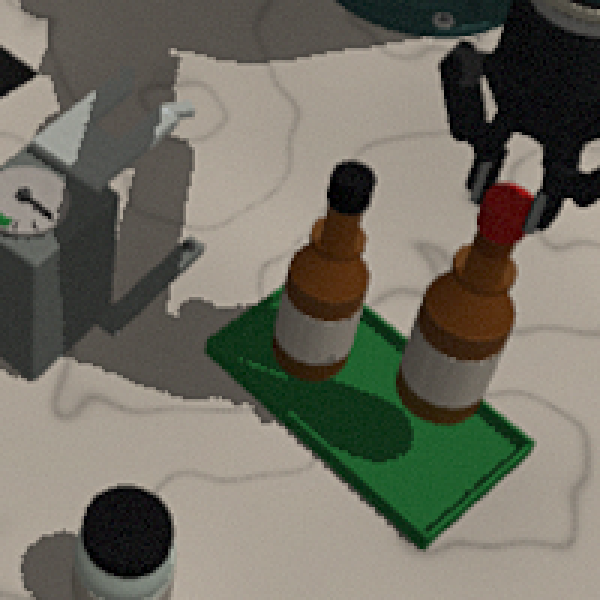

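The red bottle hangs over the free half of the tray, stopper at (505,213) and fully in, and the pointer is back at rest. Lowering gently until contact, then releasing.

```bash
cat > place.py <<'E'
from h import *
np.set_printoptions(precision=4,suppress=True)
def fz():
    v=[]
    for _ in range(6): env.hold(.02);v.append(env.get_obs()['ft_force'][2])
    return np.mean(v)
T=[.5157,.3402]
env.line_to([*T,.202],rate=.06);env.hold(.2);f0=fz();z=.202
while z>.194:
    z-=.0005;env.line_to([*T,z],rate=.02);F=fz()-f0
    if F>2: break
print(z,F,f0,env.get_obs()['time_s'])
env.let_go();env.hold(.2);print(env.get_obs()['ft_force'])
env.line_to([*T,.32],rate=.1)
j=env.get_obs()['qpos'];j=np.array(j);j[0]-=1.2;env.move_j(j);env.hold(.3);print(env.get_obs()['time_s'])
for n in("top","scene"):
    p,d=grab_frame(n);pp=p.astype(int);W=cloud(n,d);H=W[...,2]
    q=W[red(pp)&(H>.18)&(H<.25)];t=q[q[:,2]>np.percentile(q[:,2],95)-.006];print(n,len(q),t.mean(0),cv2.minEnclosingCircle(t[:,:2].astype(np.float32)))
    b=((pp.max(-1)<60)&(H>.195)&(H<.23)&(W[...,0]>.47)).astype(np.uint8)
    k,l,s,_=cv2.connectedComponentsWithStats(b)
    for i in range(1,k):
        if s[i,4]>40: print("black",cv2.minEnclosingCircle(W[l==i][:,:2].astype(np.float32)),W[l==i][:,2].max())
cv2.imwrite("pics/s5.png",p[140:440,200:500,::-1].repeat(2,0).repeat(2,1))
E
python3 place.py
```

```text
0.1975 4.46501319152909 -3.0284863354181932 34.625
[-0.6293  0.2199 -0.5562]
39.5583
top 212 [0.5163 0.3401 0.2148] ((0.5165660977363586, 0.33992937207221985), 0.015488711185753345)
black ((0.5034748315811157, 0.22796235978603363), 0.01636497862637043) 0.21929292919952126
black ((0.4879194498062134, -0.3377595841884613), 0.016353851184248924) 0.21825434412569067
scene 132 [0.5169 0.3393 0.2172] ((0.5168691873550415, 0.3385803699493408), 0.015369285829365253)
black ((0.4887241721153259, -0.33855724334716797), 0.01692824997007847) 0.21936957282295386
black ((0.5050801038742065, 0.22635994851589203), 0.015956195071339607) 0.21995106944580337
```

View pics/s5.png

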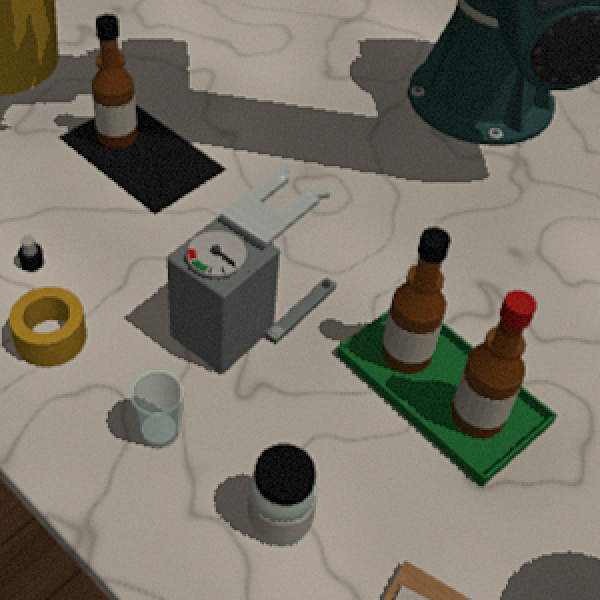

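The red-stoppered bottle stands upright in the free place with its stopper at (518,310) and the expected top height. Both black-stoppered bottles are unmoved and the robot is clear.

```bash
python3 -c "
from rig import env
print(env.close_job())"
```

```text
the job is handed in; nothing more can be done
None
```

The stopper held at about 15 N for 3 s (dial never past about 1.5 rad), and the bottle now stands upright in the tray's free place, stopper fully in; the other two bottles did not move, and I handed the job in at about 40 s of the 67 s allowed.

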